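Dial up the third eyelet size in the drawer dispenser and hold it

TASK

I need the third size of eyelet: pull the top drawer of the small wooden cabinet out to its stop, then take the black bar knob of the round dispenser inside it and turn it clockwise from its home position, feeling for the clicks, to the third stop, without running past it. Keep the drawer fully out and finish still gripping the knob there, so that the drum cannot shift while I pick eyelets from the window; leave the lower drawer and the things on the bench as they are.

Things in the scene. Friction and masses are not known exactly. Their poses are not given: they have to be found in the camera images.
- drawer (a joint): top drawer of the small fixed wooden cabinet (300 mm deep, 320 wide, 206 high, two drawers one above the other, front roughly towards the robot): m pulled out, away from the cabinet, 0 = shut, 0.180 = at its outer stop. About 3 N of friction; stays where it is left. Drawer box inside 255 x 278 mm, walls 62 mm high
- drawer_handle (a point): middle of the top drawer's steel bar handle: level, 10 mm diameter, 120 mm long, parallel to the front, its axis 38 mm before the drawer's front face (33 mm free behind the bar), 34 mm below the cabinet's top and 172 mm above the bench, on two 8 mm posts 96 mm apart. Axes: +x points squarely into the cabinet (the drawer pulls out along -x), +y along the bar
- lower_drawer (a joint): lower drawer, m pulled out, 0 = shut; to be left shut. It has a like handle 96 mm below the top one
- dispenser (a point): rotary eyelet dispenser: round metal case, 140 mm diameter, 34 mm high, fixed to the top drawer's floor, hidden while the drawer is shut; origin: centre of its underside, 100 mm behind the drawer front's outer face, 107 mm above the bench. Flat cover with a wedge window towards the front (one drum compartment shows) and 16 index marks round the knob, the home mark longer. Axes as the handle's
- dial (a joint): rotation of knob and drum, rad, growing clockwise seen from above; 0 = home, an end stop, with a black blank in the window. Home and 15 stops are one click, 22.5 degrees, apart: first stop 0.393, second 0.785, third 1.178. A spring ball snaps into each: about 0.18 N m breaks it out of a stop, falling to nothing half-way to the next, into which the ball then pulls the drum
- knob_grip: black knob bar on the dispenser's axis: 48 mm long (its x, pointer end with white line at +x), 14 mm thick (its y), 34 mm high; origin: centre of the bar, 60 mm above the dispenser's underside, 167 mm above the bench; a skirt 48 mm across lies 17 mm below it. Seen from above, the pointer at home stands 33.75 degrees anticlockwise of straight to the front, at the third stop 33.75 clockwise of it
- pointer_tip (a point): top edge of the bar's pointer end, on the white line, 24 mm from the knob's axis
- glue_bottle: white glue bottle, 52 mm diameter, 150 mm high, standing beside the cabinet; origin: centre of its underside; leave it
- tack_jar: glass jar of tacks, 64 mm diameter, 75 mm high, standing beside the cabinet; origin: centre of its underside; leave it
- hammer: hammer, 250 mm long, 26 mm high, lying on the bench before the cabinet, across it, under the path of the top drawer; origin: middle of its length; leave it

How it is judged:
By the outcome, as a careful person would: the job done as asked, in the order asked, and still so for the second after the job is handed in, while the arm keeps its last pose, push and grip.
It also fails if it takes over 61 s, if anything falls off the work surface, if the arm or the gripper's body presses on something with over 40 N, if the wrist force passes 120 N, or if a joint passes its speed limit or range.

ROBOT

A 6-joint arm with a two-finger parallel gripper is mounted at the origin on the work surface. World frame = base frame: x ahead of the robot, y to its left, z up, the work surface at z = 0. Lengths are in mm, angles in rad, forces in N, time in s.
With the tool pointing down it reaches from about 350 to 875 mm from the base axis. Payload 4.2 kg.
Tool frame: the origin (TCP) lies midway between the tips of the shut fingers; the grasp point (between the pads) lies 19 mm behind it (arm.grasp_offset is the distance from the TCP to the grasp point, in mm); z points along the fingers, y is the line along which they close (so a half turn about z gives the same grasp; the last joint's range is limited). The gripper opens to 85 mm and grips with 20 to 120 N. Pads are 22 mm wide; open, the fingers measure 114 mm over their backs; the gripper's body (76 mm by 85 mm) begins 54 mm behind the grasp point. The pads swing forward as they close: fully open they stand 13 mm farther back than shut.
Start: joints at [1.591, 0.385, 0.008, 0, -1.194, -0.259], TCP at [147.804, 607.251, 231.312] pointing down, gripper open.
Joint ranges: [-3.14, 3.14], [-1.21, 2.06], [-1.07, 1.41], [-3.16, 2.05], [-2.99, -0.16], [-3.1, 3.1]. Speed limits (rad/s): [2.79, 2.79, 3.14, 3.14, 3.14, 3.14].

INTERFACE

Orientations are given as a unit quaternion [x, y, z, w].
In Python, from bench import arm gives the robot as it stands. The module is installed in compiled form; this text tells all that it offers.
- The arm moves only by the tool servo_tool, never from a script. Its argument "increments" is a list of rows, each a list of 7 numbers: the opening, from 0 (shut) to 1 (fully open), then the shift along the tool's x, y, z in m, then the turn, a rotation vector about the tool's x, y, z in degrees. In form: [[grip, x, y, z, ax, ay, az], ...]. A call has 1 to 12 rows; each row is the pose to reach, as a shift and turn from the pose commanded when the call began, along the tool's axes at that moment; what a row does not reach only later rows make up. A row lasts 1/8 s, in which the tool goes at most 62.5 mm and 10.7 degrees, less where a joint would pass 70% of its speed; a pose out of reach is approached as far as the arm can. A call with a gripper value outside its range is refused whole. The fingers move at their own pace and stop on an object; the grip force is fixed at half the most. Time passes only in rows, so rows that repeat a pose let the fingers close. It gives the time, the measured TCP pose, the force, the opening and the grip force at its end, in the units of the state.
- arm.read_state(): the state, without advancing time (a new reading comes with each control period).
- arm.get_image(name): name is "scene" or "top" or "wrist"; returns a dict with "color" (384x512x3 uint8, red, green, blue), "fx", "fy", "cx", "cy" (pixels), "rvec" (rotation vector, rad) and "tvec" (3), from world to camera coordinates, as OpenCV has them; the wrist camera has in their place "hand_eye" (4x4, takes a point from camera to tool coordinates, whose origin is the TCP and whose axes are the flange's). Camera axes: x right, y down, z forward; pixel columns grow to the right and rows downward; lengths in mm; the calibration is good to about 2 mm. A picture is of the moment at which its call begins: read the wrist's pose just before it. There is no depth.
- arm.job_done(): hands the job in; it is judged then, once.
Trained networks look in the newest picture that a camera, given by its name, has taken for a name from the list of things; names that differ only in an ending like _2 or _b are one class to them, and where a whole thing is asked for, a point or a joint stands for the part that bears it (a point fixed in the world has none). Each returns a list of dicts, best first, with "p" (0 to 1); they miss things now and then, are a little off and sometimes report something else, mostly with a low value. They report only what shows in the picture. A call takes as long as a camera call.
- arm.look_for(camera, thing): "box" ([centre column, centre row, width, height] in pixels, round what is visible of it).
- arm.spot_point(camera, thing): "centre" ([column, row] in pixels: a listed point, or the origin of a listed thing).
The state is a dict: "clock": time; "joints": joint angles; "joint_vel": joint speeds; "joint_efforts": joint torques, N m; "position": TCP position; "ee_rot": TCP orientation; "contact_force": force on the tool from outside, world axes, zero at the start; "wrist_torque": the same for the moment, N m; "gripper_width": finger opening in mm; "grasp_force": force on a finger pad.
Only numpy, scipy, OpenCV 4.12 (cv2) and the standard library are available. Lean on these libraries where they do the work, as an engineer would, in place of code of your own. Each camera call takes 0.05 s, during which the arm holds its last target. There are 200 camera calls.

## Working session

There is one attempt and no reset: what is moved stays moved. The work goes in short steps, Python scripts to look and compute and a tool call to move; the robot and the scene stay as the last step left them, time stands still between calls to the robot, and variables do not carry over. Pictures are saved under pics/ and viewed, at most 10 in all, crops included, and the job is handed in when it is done.

Besides the shell and the picture viewer there is one more tool, called after "Call:" by a JSON object that holds its "op" and its "data", one argument or row to a line. servo_tool: Moves the arm, as the interface text tells. Its arguments: {"type":"object","properties":{"increments":{"type":"array","items":{"type":"array","items":{"type":"number"}}}},"required":["increments"]}

```bash
mkdir -p pics; cat > h.py <<'E'
import numpy as np, cv2
from scipy.spatial.transform import Rotation as R
from bench import arm
def cam(im):
    K=np.array([[im['fx'],0,im['cx']],[0,im['fy'],im['cy']],[0,0,1.]])
    if 'rvec' in im:
        Rm=cv2.Rodrigues(np.array(im['rvec'],float))[0]; t=np.array(im['tvec'],float).ravel()
    else:
        s=im['state']; T=np.eye(4); T[:3,:3]=R.from_quat(s['ee_rot']).as_matrix(); T[:3,3]=s['position']
        W=np.linalg.inv(T@np.array(im['hand_eye'])); Rm=W[:3,:3]; t=W[:3,3]
    return K,Rm,t
def get(n):
    s=arm.read_state(); im=dict(arm.get_image(n)); im['state']=s; return im
def onplane(im,uv,z):
    K,Rm,t=cam(im); d=Rm.T@np.linalg.solve(K,[uv[0],uv[1],1.]); c=-Rm.T@t
    return c+d*(z-c[2])/d[2]
def proj(im,P):
    K,Rm,t=cam(im); p=(K@(Rm@np.asarray(P,float).reshape(-1,3).T+t[:,None])); return (p[:2]/p[2]).T
def save(im,n,k=1): cv2.imwrite('pics/'+n,cv2.cvtColor(im['color'],cv2.COLOR_RGB2BGR))
E
python3 - <<'E'
from h import *
s=arm.read_state(); print({k:np.round(v,3) for k,v in s.items()})
Z=dict(drawer_handle=172,glue_bottle=0,tack_jar=0,hammer=13,dispenser=107,knob_grip=167)
pics=[]
for c in ['scene','top','wrist']:
    im=get(c); save(im,c+'0.png'); pics.append(im['color'])
    for n,z in Z.items():
        for d in arm.spot_point(c,n)[:2]: print(c,n,round(d['p'],2),np.round(d['centre']),np.round(onplane(im,d['centre'],z)))
a=np.hstack([cv2.resize(p,(400,300)) for p in pics[:2]]); b=np.hstack([cv2.resize(pics[2],(400,300)),np.zeros((300,400,3),np.uint8)])
cv2.imwrite('pics/all0.png',np.vstack([a,b])[:,:,::-1])
E
```

```text
{'clock': np.float64(0.0), 'joints': array([ 1.591e+00,  3.860e-01,  7.000e-03, -1.000e-03, -1.194e+00,
       -2.590e-01]), 'joint_vel': array([ 0.002,  0.   ,  0.   , -0.001, -0.001, -0.   ]), 'joint_efforts': array([ 0.0000e+00, -3.9229e+01,  1.8840e+01,  4.1860e+00, -5.0000e-03,
       -0.0000e+00]), 'position': array([147.67 , 606.701, 230.207]), 'ee_rot': array([ 0.993, -0.119, -0.   ,  0.001]), 'contact_force': array([-0.415, -0.231,  0.21 ]), 'wrist_torque': array([-0.04 ,  0.023,  0.057]), 'grasp_force': np.float64(0.0), 'gripper_width': np.float64(85.102)}
scene drawer_handle 0.68 [233. 175.] [636.  -6. 172.]
scene glue_bottle 0.7 [140. 212.] [ 701. -269.    0.]
scene tack_jar 0.58 [332. 207.] [544. 258.   0.]
scene hammer 0.64 [240. 183.] [536. -18.  13.]
scene dispenser 0.65 [241. 182.] [605.   6. 107.]
scene dispenser 0.53 [142. 214.] [ 771. -211.  107.]
top drawer_handle 0.69 [270. 205.] [645. -18. 172.]
top glue_bottle 0.83 [344. 194.] [ 707. -269.    0.]
top tack_jar 0.55 [183. 244.] [541. 249.   0.]
top hammer 0.87 [268. 247.] [533. -19.  13.]
top dispenser 0.29 [183. 243.] [540. 234. 107.]
```

View pics/all0.png

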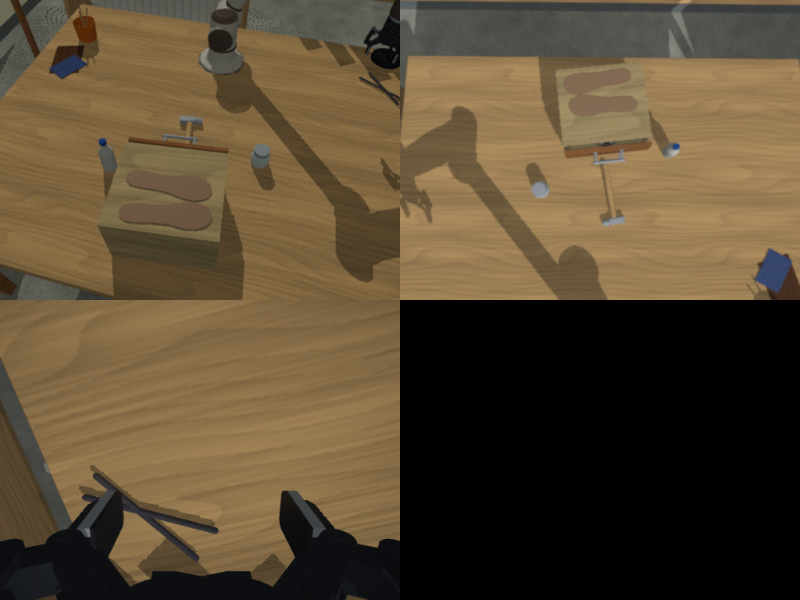

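The scene and top views show the cabinet at about x 650–980, slightly yawed. The handles are at (270,205) in the top view, the hammer lies before the cabinet, and the jar and bottle stand beside it. I'll crop closer for the yaw and the drawer state.

```bash
python3 - <<'E'
import cv2,numpy as np
a=cv2.imread('pics/top0.png')[70:220,190:340]; b=cv2.imread('pics/scene0.png')[160:310,130:300]
a=cv2.resize(a,(400,400),interpolation=cv2.INTER_CUBIC); b=cv2.resize(b,None,fx=400/170,fy=400/170,interpolation=cv2.INTER_CUBIC); b=cv2.copyMakeBorder(b,0,400-b.shape[0],0,0,0)
cv2.imwrite('pics/c1.png',np.hstack([a,b]))
E
```

```text
(no output)
```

View pics/c1.png

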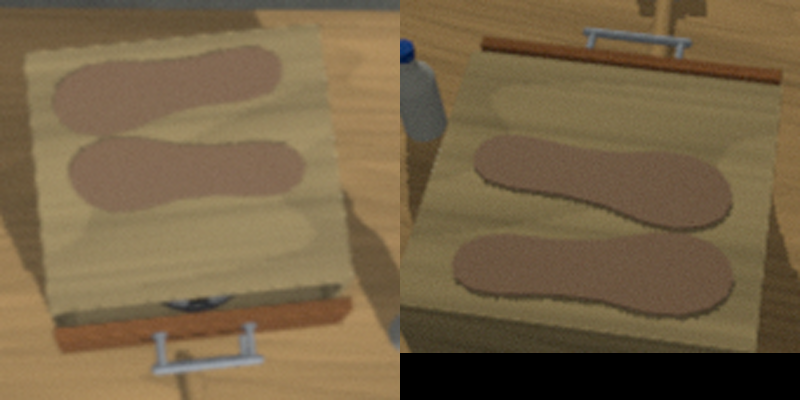

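The drawer already stands slightly open: the dispenser rim shows between the cabinet front and the drawer front. The bar ends are at about (155,372) and (262,358) in the left crop.

```bash
cat >> h.py <<'E'
def tri(ims,uvs):
    A=[];b=[]
    for im,uv in zip(ims,uvs):
        K,Rm,t=cam(im); d=Rm.T@np.linalg.solve(K,[uv[0],uv[1],1.]); d/=np.linalg.norm(d); c=-Rm.T@t
        M=np.eye(3)-np.outer(d,d); A.append(M); b.append(M@c)
    return np.linalg.lstsq(np.vstack(A),np.hstack(b),rcond=None)[0]
E
python3 - <<'E'
from h import *
t=get('top'); s=get('scene')
f=lambda p:np.array([190,70])+np.array(p)/2.6667-0.3
g=lambda p:np.array([130,160])+np.array(p)*170/400-0.3
for n,p,z in [('barL',(155,372),172),('barR',(262,358),172),('frL',(50,312),206),('frR',(336,283),206),('bkL',(25,55),206),('bkR',(318,25),206)]: print(n,np.round(onplane(t,f(p),z),1))
for n,p,z in [('barR',(587,33),172),('barL',(690,43),172),('bkR',(402,305),206),('bkL',(755,351),206),('frR',(484,52),206),('frL',(780,80),206)]: print('sc',n,np.round(onplane(s,g((p[0]-400,p[1])),z),1))
print(tri([t,s],[f((155,372)),g((290,43))]),tri([t,s],[f((262,358)),g((187,33))]))
print(arm.read_state()['clock'])
E
```

```text
barL [633.1  43.7 172. ]
barR [648.6 -70.  172. ]
frL [691.  152.7 206. ]
frR [ 723.3 -145.1  206. ]
bkL [971.1 184.8 206. ]
bkR [1007.8 -130.8  206. ]
sc barR [649.2 -66.4 172. ]
sc barL [634.2  45.  172. ]
sc bkR [1009.1 -117.6  206. ]
sc bkL [972.3 186.8 206. ]
sc frR [ 727.1 -150.3  206. ]
sc frL [684.7 151.  206. ]
[633.14983735  44.231585   170.57672053] [648.33771111 -68.48659074 170.56236955]
1.15
```

Call:
{"op": "servo_tool", "data": {
  "increments": [
    [0.35, 0.03, 0.022, -0.01, 0, 0, 5],
    [0.35, 0.08, 0.062, -0.03, 0, 0, 11],
    [0.35, 0.125, 0.097, -0.05, 0, 0, 17],
    [0.35, 0.17, 0.132, -0.06, 0, 0, 23],
    [0.35, 0.22, 0.17, -0.06, 0, 0, 29],
    [0.35, 0.27, 0.209, -0.06, 0, 0, 35],
    [0.35, 0.32, 0.248, -0.06, 0, 0, 41],
    [0.35, 0.37, 0.287, -0.06, 0, 0, 47],
    [0.35, 0.42, 0.326, -0.06, 0, 0, 53],
    [0.35, 0.47, 0.365, -0.06, 0, 0, 59],
    [0.35, 0.51, 0.396, -0.06, 0, 0, 65],
    [0.35, 0.54, 0.419, -0.06, 0, 0, 69]
  ]
}}

```text
clock: 2.65
position: [574.5, 70.2, 291.2]
ee_rot: [0.749, -0.662, 0.0, 0.0]
contact_force: [1.0, 0.4, -0.4]
gripper_width: 29.9
grasp_force: 0.0
```

```bash
cat >> h.py <<'E'
def yawy():  # world angle of tool y, deg
    M=R.from_quat(arm.read_state()['ee_rot']).as_matrix(); return np.degrees(np.arctan2(M[1,1],M[0,1]))%360
def togo(P,yaw=None):
    s=arm.read_state(); M=R.from_quat(s['ee_rot']).as_matrix()
    print('clock',s['clock'],'pos',np.round(s['position'],1),'yaw',round(yawy(),2),'tilt',np.round(M[:2,2],4),'w',round(s['gripper_width'],1),'F',np.round(s['contact_force'],1))
    print('shift mm tool',np.round(M.T@(np.array(P)-s['position']),1), 'az', None if yaw is None else round(-((yaw-yawy()+180)%360-180),2))
E
python3 - <<'E'
from h import *
togo([641,-12,290],186.9)
w=get('wrist'); save(w,'w1.png')
for n,z in [('drawer_handle',172),('dispenser',107)]:
    for d in arm.spot_point('wrist',n)[:2]: print(n,d['p'],d['centre'],onplane(w,d['centre'],z))
E
```

```text
clock 2.65 pos [574.5  70.2 291.2] yaw 187.07 tilt [ 0.     -0.0001] w 29.9 F [ 1.   0.4 -0.4]
shift mm tool [ 89.8 -55.9   1.2] az 0.17
drawer_handle 0.63 [179.7, 61.2] [642.53471403 -10.17295147 172.        ]
```

View pics/w1.png

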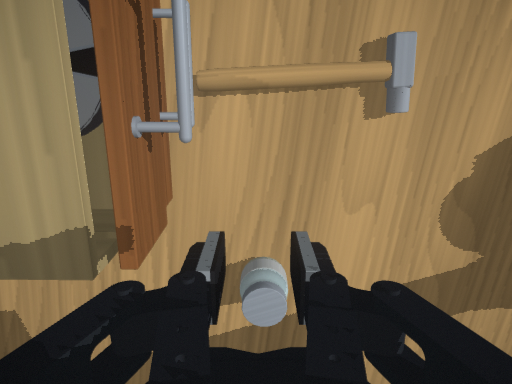

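The wrist view shows the top bar from (179,0) to (185,140), running nearly along tool x. The dispenser rim shows inside the slightly open drawer, the hammer handle lies at the right, and the jar is below the fingers.

```bash
python3 - <<'E'
from h import *
w=get('wrist')
a=onplane(w,(185,138),172); b=onplane(w,(180,4),172); d=a-b
print(a,b,'cab yaw',np.degrees(np.arctan2(-d[0],d[1])))
for p,q in [((140,266),(102,30)),((95,237),(62,20))]:
  a=onplane(w,p,206);b=onplane(w,q,206);d=a-b;print(a,b,np.degrees(np.arctan2(-d[0],d[1])))
togo([641.5,-11.5,290],187.2)
E
```

```text
[634.48473618  45.70363787 172.        ] [643.81422441 -46.50212796 172.        ] cab yaw 5.777591859111087
[655.31366976 139.73606611 206.        ] [682.7074189  -20.15890343 206.        ] 9.7217243626454
[688.41434514 119.97538429 206.        ] [706.78281802 -22.77867841 206.        ] 7.332083935111395
clock 2.85 pos [573.4  71.9 290.9] yaw 187.26 tilt [-0.0008 -0.0001] w 30.2 F [ 0.1  0.4 -0.2]
shift mm tool [ 91.4 -57.    0.9] az 0.06
```

Call:
{"op": "servo_tool", "data": {
  "increments": [
    [0.37, 0.045, -0.028, 0, 0, 0, 0],
    [0.37, 0.091, -0.057, 0, 0, 0, 0],
    [0.37, 0.091, -0.057, 0.03, 0, 0, 0],
    [0.37, 0.091, -0.057, 0.05, 0, 0, 0],
    [0.37, 0.091, -0.057, 0.05, 0, 0, 0]
  ]
}}

```text
clock: 3.48
position: [640.2, -9.5, 239.8]
ee_rot: [0.751, -0.66, -0.001, 0.001]
contact_force: [-0.2, -0.7, 0.1]
gripper_width: 31.7
grasp_force: 0.0
```

```bash
python3 - <<'E'
from h import *
togo([641.5,-11.5,153],187)
w=get('wrist'); save(w,'w2.png')
for d in arm.spot_point('wrist','drawer_handle')[:2]: print(d['p'],d['centre'],onplane(w,d['centre'],172))
t=get('top')
for d in arm.spot_point('top','drawer_handle')[:2]: print(d['p'],d['centre'],onplane(t,d['centre'],172))
E
```

```text
clock 3.475 pos [640.2  -9.5 239.8] yaw 187.42 tilt [-0.0038 -0.0005] w 31.7 F [-0.2 -0.7  0.1]
shift mm tool [ 2.2 -1.4 86.8] az 0.42
0.77 [256.4, 197.2] [642.34017824 -10.71969064 172.        ]
0.67 [267.7, 203.1] [650.73481145 -12.55047272 172.        ]
0.22 [344.3, 196.0] [ 672.11050343 -230.87136774  172.        ]
```

View pics/w2.png

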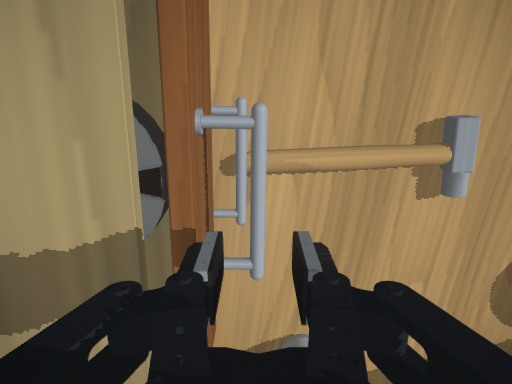

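Wrist view: the top bar spans (261,105)–(257,277), lying between the fingers. The lower handle is seen beneath it, and the wedge window with the black blank is at about (148,180).

```bash
python3 - <<'E'
from h import *
w=get('wrist')
a=onplane(w,(257.5,274),172); b=onplane(w,(260.5,108),172); d=a-b
print(a,b,(a+b)/2,np.linalg.norm(d),'cab yaw',np.degrees(np.arctan2(-d[0],d[1])))
togo([642,-11,153],187)
E
```

```text
[636.45062776  46.88205906 172.        ] [649.31816666 -67.39978033 172.        ] [642.88439721 -10.25886064 172.        ] 115.00396676221027 cab yaw 6.4241494640899806
clock 3.725 pos [642.   -9.9 243. ] yaw 187.38 tilt [0.0028 0.0004] w 31.4 F [-0.2  0.7  0.9]
shift mm tool [ 1.1  0.3 90. ] az 0.38
```

Call:
{"op": "servo_tool", "data": {
  "increments": [
    [0.37, 0.001, 0, 0.03, 0, 0, 0.5],
    [0.37, 0.001, 0, 0.06, 0, 0, 0.5],
    [0.37, 0.001, 0, 0.08, 0, 0, 0.5],
    [0.37, 0.001, 0, 0.088, 0, 0, 0.5],
    [0.37, 0.001, 0, 0.088, 0, 0, 0.5],
    [0, 0.001, 0, 0.088, 0, 0, 0.5],
    [0, 0.001, 0, 0.088, 0, 0, 0.5],
    [0, 0.001, 0, 0.088, 0, 0, 0.5],
    [0, 0.001, 0, 0.088, 0, 0, 0.5]
  ]
}}

```text
clock: 4.85
position: [641.8, -11.6, 154.7]
ee_rot: [0.748, -0.664, 0.0, -0.0]
contact_force: [-3.4, 0.5, 5.1]
gripper_width: 8.0
grasp_force: 58.7
```

Call:
{"op": "servo_tool", "data": {
  "increments": [
    [0, 0, 0.005, 0, 0, 0, 0],
    [0, 0, 0.02, 0, 0, 0, 0],
    [0, 0, 0.04, 0, 0, 0, 0],
    [0, 0, 0.06, 0, 0, 0, 0],
    [0, 0, 0.08, 0, 0, 0, 0],
    [0, 0, 0.1, 0, 0, 0, 0],
    [0, 0, 0.115, 0, 0, 0, 0],
    [0, 0, 0.125, 0, 0, 0, 0],
    [0, 0, 0.13, 0, 0, 0, 0],
    [0, 0, 0.13, 0, 0, 0, 0]
  ]
}}

```text
clock: 6.1
position: [513.1, -26.4, 154.7]
ee_rot: [0.748, -0.664, 0.001, -0.001]
contact_force: [-1.3, 3.7, 8.7]
gripper_width: 8.0
grasp_force: 59.8
```

```bash
python3 - <<'E'
from h import *
togo([642,-11,153],187)
s=get('scene'); save(s,'s2.png'); t=get('top'); save(t,'t2.png')
a=t['color'][70:270,180:380]; b=s['color'][120:290,130:300]
cv2.imwrite('pics/c2.png',np.hstack([cv2.resize(a,(400,400)),cv2.resize(b,(400,400))])[:,:,::-1])
E
```

```text
clock 6.1 pos [513.1 -26.4 154.7] yaw 186.85 tilt [0.0029 0.001 ] w 8.0 F [-1.3  3.7  8.7]
shift mm tool [ 1.000e-01 -1.298e+02  2.000e+00] az -0.15
```

View pics/c2.png

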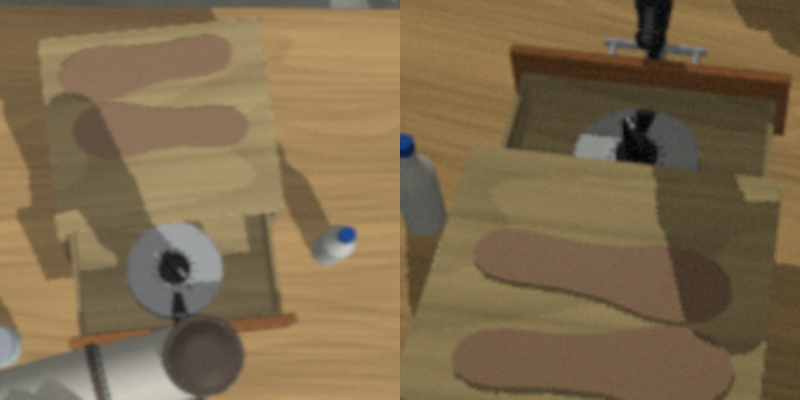

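The drawer has moved about 130 mm and the dispenser shows with its knob, in the top view at about (175,268) in the crop. I'll go on slowly, feeling for the stop.

Call:
{"op": "servo_tool", "data": {
  "increments": [
    [0, 0, 0.005, 0, 0, 0, 0],
    [0, 0, 0.01, 0, 0, 0, 0],
    [0, 0, 0.014, 0, 0, 0, 0],
    [0, 0, 0.018, 0, 0, 0, 0],
    [0, 0, 0.022, 0, 0, 0, 0],
    [0, 0, 0.025, 0, 0, 0, 0]
  ]
}}

```text
clock: 6.95
position: [489.6, -29.0, 154.6]
ee_rot: [0.748, -0.664, 0.002, -0.002]
contact_force: [2.8, 4.0, 6.3]
gripper_width: 7.8
grasp_force: 59.6
```

Call:
{"op": "servo_tool", "data": {
  "increments": [
    [0, 0, 0.003, 0, 0, 0, 0],
    [0, 0, 0.006, 0, 0, 0, 0],
    [0, 0, 0.009, 0, 0, 0, 0],
    [0, 0, 0.012, 0, 0, 0, 0]
  ]
}}

```text
clock: 7.45
position: [477.8, -30.4, 154.6]
ee_rot: [0.748, -0.664, 0.002, -0.002]
contact_force: [2.3, 3.9, 6.3]
gripper_width: 8.0
grasp_force: 59.6
```

Call:
{"op": "servo_tool", "data": {
  "increments": [
    [0, 0, 0.002, 0, 0, 0, 0],
    [0, 0, 0.004, 0, 0, 0, 0],
    [0, 0, 0.006, 0, 0, 0, 0],
    [0, 0, 0.008, 0, 0, 0, 0]
  ]
}}

```text
clock: 7.95
position: [476.4, -30.5, 154.8]
ee_rot: [0.749, -0.663, 0.006, -0.008]
contact_force: [22.9, -0.2, -12.4]
gripper_width: 7.9
grasp_force: 58.2
```

Call:
{"op": "servo_tool", "data": {
  "increments": [
    [0, 0, -0.003, 0, 0, 0, 0],
    [0, 0, -0.006, 0, 0, 0, 0],
    [0, 0, -0.006, 0, 0, 0, 0],
    [0.37, 0, -0.006, 0, 0, 0, 0],
    [0.37, 0, -0.006, 0, 0, 0, 0],
    [0.37, 0, -0.006, 0, 0, 0, 0],
    [0.37, 0, -0.006, -0.03, 0, 0, 0],
    [0.5, 0, -0.006, -0.07, 0, 0, 0],
    [0.5, 0, -0.006, -0.11, 0, 0, 0],
    [0.5, 0, -0.006, -0.13, 0, 0, 0],
    [0.5, 0, -0.006, -0.13, 0, 0, 0]
  ]
}}

```text
clock: 9.32
position: [474.1, -31.7, 284.4]
ee_rot: [0.748, -0.664, 0.001, -0.001]
contact_force: [0.7, -0.0, -0.5]
gripper_width: 43.0
grasp_force: 0.0
```

Call:
{"op": "servo_tool", "data": {
  "increments": [
    [0.5, 0, -0.02, 0, 0, 0, 7],
    [0.5, 0, -0.05, 0, 0, 0, 16],
    [0.5, 0, -0.08, 0, 0, 0, 26],
    [0.5, 0, -0.11, 0, 0, 0, 36],
    [0.5, 0, -0.13, 0, 0, 0, 46],
    [0.5, 0, -0.138, 0, 0, 0, 56],
    [0.5, 0, -0.138, 0, 0, 0, 56],
    [0.5, 0, -0.138, 0, 0, 0, 56]
  ]
}}

```text
clock: 10.32
position: [610.1, -15.4, 282.2]
ee_rot: [-0.35, 0.937, 0.0, -0.001]
contact_force: [0.1, 0.1, -0.8]
gripper_width: 42.5
grasp_force: 0.0
```

```bash
python3 - <<'E'
from h import *
togo([613.6,-14,157],130.25)
w=get('wrist'); save(w,'w3.png')
print('exp knob',proj(w,[613.6,-13.9,167]))
for n,z in [('drawer_handle',172),('dispenser',107),('knob_grip',167),('pointer_tip',184)]:
    for d in arm.spot_point('wrist',n)[:2]: print(n,d['p'],np.round(d['centre'],1),np.round(onplane(w,d['centre'],z),1))
t=get('top'); save(t,'t3.png')
for n,z in [('drawer_handle',172),('dispenser',107),('knob_grip',167),('pointer_tip',184)]:
    for d in arm.spot_point('top',n)[:2]: print(n,d['p'],np.round(d['centre'],1),np.round(onplane(t,d['centre'],z),1))
E
```

```text
clock 10.325 pos [610.1 -15.4 282.2] yaw 130.95 tilt [-0.0023 -0.0003] w 42.5 F [ 0.1  0.1 -0.8]
shift mm tool [ -3.8  -1.4 125.2] az 0.7
exp knob [[255.92711315 183.80140849]]
drawer_handle 0.58 [368.1  24.3] [477.2 -30.9 172. ]
knob_grip 0.63 [257.2 184.2] [613.2 -12.9 167. ]
drawer_handle 0.66 [274.  260.7] [489.2 -29.8 172. ]
```

View pics/w3.png

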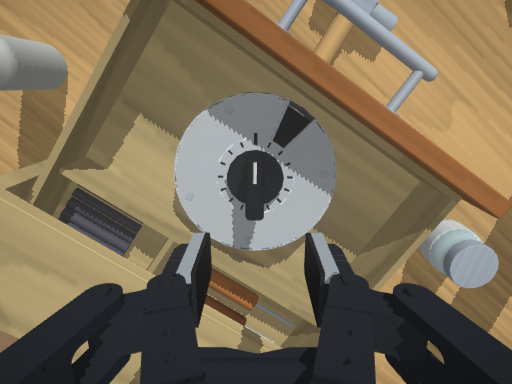

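Wrist view: the drum is at home, with the black blank in the window at (293,125). The knob's white line points up at (255,173), in line with the long mark at (255,138). The bar lies along tool x.

```bash
python3 - <<'E'
from h import *
w=get('wrist'); c=w['color'].astype(int); g=c.max(2)
# white line
m=np.zeros_like(g); m[158:190,246:264]=g[158:190,246:264]>110
v,u=np.nonzero(m); print(len(u),u.min(),u.max(),v.min(),v.max())
def ang(a,b): d=a-b; return np.degrees(np.arctan2(d[1],d[0]))%180
P=np.array([onplane(w,(x,y),184)[:2] for x,y in zip(u,v)]); q=P.mean(0); e=np.linalg.svd(P-q)[2][0]; print('line',q,np.degrees(np.arctan2(e[1],e[0]))%180)
# bar edges below skirt
for r in range(208,218,3):
    row=g[r,235:275]; print(r,row.tolist())
s=w['state']; M=R.from_quat(s['ee_rot']).as_matrix()
K,Rm,t=cam(w)
print('line centre in tool',M.T@(np.array([*q,184])-s['position']),yawy())
togo([613.5,-14,155],130.25)
E
```

```text
85 254 257 161 182
line [604.09296162 -23.18847802] 40.014299662900484
208 [125, 125, 124, 125, 124, 124, 122, 107, 124, 124, 120, 56, 47, 48, 48, 50, 49, 49, 50, 50, 49, 50, 49, 48, 50, 50, 47, 49, 50, 70, 126, 142, 179, 151, 136, 186, 208, 183, 182, 183]
211 [125, 125, 125, 125, 124, 124, 125, 125, 124, 125, 119, 56, 46, 47, 48, 48, 49, 49, 49, 48, 49, 49, 50, 49, 50, 48, 48, 49, 51, 92, 183, 182, 183, 182, 182, 182, 181, 184, 183, 182]
214 [124, 124, 125, 125, 124, 125, 125, 124, 124, 125, 119, 60, 46, 47, 48, 49, 49, 48, 49, 48, 47, 47, 47, 48, 48, 49, 47, 49, 59, 122, 183, 182, 182, 182, 182, 182, 183, 182, 182, 183]
217 [125, 125, 125, 125, 123, 124, 125, 124, 124, 124, 125, 120, 83, 54, 47, 49, 47, 48, 48, 46, 46, 47, 50, 50, 44, 46, 57, 67, 127, 182, 182, 182, 183, 182, 182, 182, 184, 183, 182, 183]
line centre in tool [10.26592045 -1.60445453 99.47201452] 130.82769850669024
clock 10.875 pos [610.8 -15.3 283.4] yaw 130.83 tilt [0.0001 0.    ] w 42.5 F [-0.3  0.3 -0.2]
shift mm tool [ -2.9  -0.8 128.4] az 0.58
```

Call:
{"op": "servo_tool", "data": {
  "increments": [
    [0.5, -0.003, -0.001, 0.03, 0, 0, 0.7],
    [0.5, -0.003, -0.001, 0.07, 0, 0, 0.7],
    [0.5, -0.003, -0.001, 0.1, 0, 0, 0.7],
    [0.5, -0.003, -0.001, 0.12, 0, 0, 0.7],
    [0.5, -0.003, -0.001, 0.128, 0, 0, 0.7],
    [0.5, -0.003, -0.001, 0.128, 0, 0, 0.7]
  ]
}}

```text
clock: 11.62
position: [613.9, -14.1, 155.3]
ee_rot: [-0.343, 0.939, -0.0, -0.0]
contact_force: [-0.3, -1.0, 1.0]
gripper_width: 42.8
grasp_force: 0.0
```

```bash
python3 - <<'E'
from h import *
togo([613.5,-14,155],130.0)
print(arm.read_state()['wrist_torque'])
w=get('wrist'); save(w,'w4.png')
print(proj(w,[613.5,-14,184]))
t=get('top')
E
```

```text
clock 11.625 pos [613.9 -14.1 155.3] yaw 130.12 tilt [-0.0003 -0.0002] w 42.8 F [-0.3 -1.   1. ]
shift mm tool [0.2 0.3 0.3] az 0.12
[-0.05150188  0.01249759 -0.02341918]
[[259.08825127 277.77982412]]
```

View pics/w4.png

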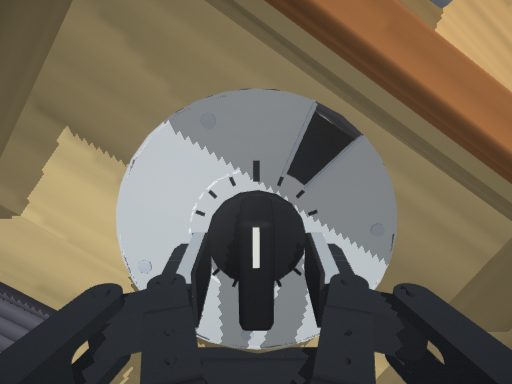

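The open fingers straddle the knob bar, at columns 208 and 308. The white line at (256,248) is centred between them and upright.

Call:
{"op": "servo_tool", "data": {
  "increments": [
    [0, 0, 0, 0, 0, 0, 0],
    [0, 0, 0, 0, 0, 0, 0],
    [0, 0, 0, 0, 0, 0, 0],
    [0, 0, 0, 0, 0, 0, 0],
    [0, 0, 0, 0, 0, 0, 0]
  ]
}}

```text
clock: 12.35
position: [614.5, -14.3, 156.4]
ee_rot: [-0.343, 0.939, -0.001, 0.001]
contact_force: [0.9, -2.9, 5.4]
gripper_width: 13.1
grasp_force: 61.5
```

```bash
python3 - <<'E'
from h import *
togo([613.5,-14,155],130.0)
print(arm.read_state()['wrist_torque'])
E
```

```text
clock 12.35 pos [614.5 -14.3 156.4] yaw 130.13 tilt [ 0.002  -0.0004] w 13.1 F [ 0.9 -2.9  5.4]
shift mm tool [0.5 0.9 1.4] az 0.13
[-0.5191216  -0.07965286  0.01271428]
```

Call:
{"op": "servo_tool", "data": {
  "increments": [
    [0, 0.001, 0.0005, 0, 0, 0, 0],
    [0, 0.0017, 0.0011, 0, 0, 0, 2],
    [0, 0.0017, 0.0011, 0, 0, 0, 5],
    [0, 0.0017, 0.0011, 0, 0, 0, 8],
    [0, 0.0017, 0.0011, 0, 0, 0, 11],
    [0, 0.0017, 0.0011, 0, 0, 0, 14],
    [0, 0.0017, 0.0011, 0, 0, 0, 17],
    [0, 0.0017, 0.0011, 0, 0, 0, 20],
    [0, 0.0017, 0.0011, 0, 0, 0, 22.5],
    [0, 0.0017, 0.0011, 0, 0, 0, 22.5]
  ]
}}

```text
clock: 13.6
position: [614.6, -14.8, 156.4]
ee_rot: [-0.153, 0.988, -0.001, 0.003]
contact_force: [6.2, -4.0, 2.5]
gripper_width: 13.1
grasp_force: 61.1
```

```bash
python3 - <<'E'
from h import *
togo([613.5,-14,155],130.13-67.5)
print(arm.read_state()['wrist_torque'])
E
```

```text
clock 13.6 pos [614.6 -14.8 156.4] yaw 107.59 tilt [ 0.0067 -0.0005] w 13.1 F [ 6.2 -4.   2.5]
shift mm tool [0.8 1.1 1.3] az 44.96
[-1.17286562 -1.73033718  0.00454697]
```

Call:
{"op": "servo_tool", "data": {
  "increments": [
    [0, 0, 0, 0, 0, 0, 2],
    [0, 0, 0, 0, 0, 0, 5],
    [0, 0, 0, 0, 0, 0, 8],
    [0, 0, 0, 0, 0, 0, 11],
    [0, 0, 0, 0, 0, 0, 14],
    [0, 0, 0, 0, 0, 0, 17],
    [0, 0, 0, 0, 0, 0, 20],
    [0, 0, 0, 0, 0, 0, 22.5],
    [0, 0, 0, 0, 0, 0, 22.5]
  ]
}}

```text
clock: 14.72
position: [614.7, -15.2, 156.4]
ee_rot: [0.043, 0.999, -0.0, 0.003]
contact_force: [7.2, -6.7, 3.0]
gripper_width: 12.7
grasp_force: 61.0
```

```bash
python3 - <<'E'
from h import *
togo([613.5,-14,155],130.13-67.5)
print(arm.read_state()['wrist_torque'])
E
```

```text
clock 14.725 pos [614.7 -15.2 156.4] yaw 85.09 tilt [ 0.0068 -0.0012] w 12.7 F [ 7.2 -6.7  3. ]
shift mm tool [1.3 1.1 1.4] az 22.46
[-1.59934105 -1.91287924  0.01410793]
```

Call:
{"op": "servo_tool", "data": {
  "increments": [
    [0, 0, 0, 0, 0, 0, 2],
    [0, 0, 0, 0, 0, 0, 5],
    [0, 0, 0, 0, 0, 0, 8],
    [0, 0, 0, 0, 0, 0, 11],
    [0, 0, 0, 0, 0, 0, 14],
    [0, 0, 0, 0, 0, 0, 17],
    [0, 0, 0, 0, 0, 0, 20],
    [0, 0, 0, 0, 0, 0, 22],
    [0, 0, 0, 0, 0, 0, 22.5],
    [0, 0, 0, 0, 0, 0, 22.5],
    [0, 0, 0, 0, 0, 0, 22.5]
  ]
}}

```text
clock: 16.1
position: [614.5, -15.8, 156.4]
ee_rot: [0.237, 0.972, -0.0, 0.003]
contact_force: [7.5, -7.7, 3.0]
gripper_width: 12.9
grasp_force: 61.0
```

```bash
python3 - <<'E'
from h import *
togo([613.5,-14,155],130.13-67.5)
print(arm.read_state()['wrist_torque'])
w=get('wrist'); save(w,'w5.png'); t=get('top'); save(t,'t5.png')
a=cv2.resize(w['color'],(400,300)); b=cv2.resize(t['color'][100:280,170:410],(400,300))
cv2.imwrite('pics/c5.png',np.hstack([a,b])[:,:,::-1])
E
```

```text
clock 16.1 pos [614.5 -15.8 156.4] yaw 62.6 tilt [ 0.0063 -0.0019] w 12.9 F [ 7.5 -7.7  3. ]
shift mm tool [1.7 1.1 1.4] az -0.03
[-2.06486659 -1.95737743  0.03026688]
```

View pics/c5.png

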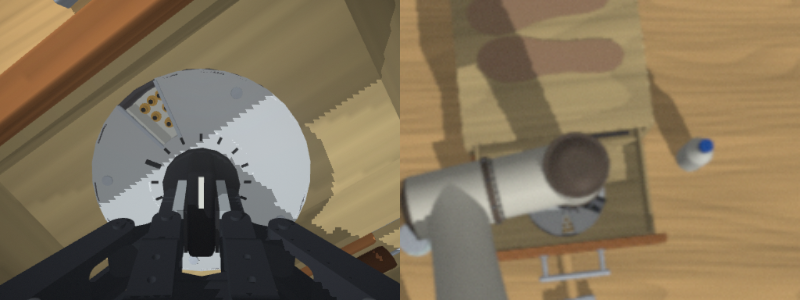

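The pointer stands at the third mark after the long home mark: home is at (152,163) and the pointer mark at (201,138). Eyelets show in the window. The drawer is pressed against its stop with 7 N, the turn measures 67.5°, and torque about the knob's axis is near zero.

```bash
python3 -c "
from bench import arm
print(arm.job_done())"
```

```text
the job is handed in; nothing more can be done
None
```

The top drawer is out against its stop and the knob is turned 67.5° clockwise to the third stop, still gripped, with eyelets showing in the window; the arm never went near the lower drawer or the bench things, and the job is handed in.

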